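# Change over the battery packs on the chargers

## Robot

A 6-joint arm with a two-finger parallel gripper is mounted at the origin on a cart in front of the work surface, level with it; the furniture and walls round the work are solid. World frame = base frame: x ahead of the robot, y to its left, z up, the work surface at z = 0. Lengths are in mm, angles in rad, forces in N, time in s.
With the tool pointing down it reaches from about 350 to 975 mm from the base axis. Payload 7.1 kg.
Tool frame: the origin (TCP) lies midway between the tips of the shut fingers; the grasp point (between the pads) lies ctrl.grip_point_offset behind it (ctrl.grip_point_offset is the distance from the TCP to the grasp point, in mm); z points along the fingers, y is the line along which they close (so a half turn about z gives the same grasp; the last joint's range is limited). The gripper opens to 88 mm and grips with 3 to 60 N. Pads are 20 mm wide; open, the fingers measure 115 mm over their backs; the gripper's body (75 mm by 178 mm) begins 61 mm behind the grasp point.
Start: joints at [1.285, 0.423, 1.63, -0, 1.089, -0.019], TCP at [164.747, 602.879, 222.675] pointing down, gripper open.
Joint ranges: [-3, 3], [-0.9, 2.11], [0.09, 2.58], [-1.31, 4.45], [0.11, 2.69], [-2.54, 2.54]. Speed limits (rad/s): [2.39, 2.39, 3.01, 3.14, 3.14, 3.14].

## Interface

Orientations are given as a rotation vector (axis times angle).
In Python, from workcell import ctrl, get_image, close_job, finder gives the robot as it stands.
- The arm moves only by the tool servo_tool, never from a script. Its argument "deltas" is a list of rows, each a list of 2 entries, a list of its own where there are three numbers: the shift along the tool's x, y, z in mm, then the turn, a rotation vector about the tool's x, y, z in rad. A call has 1 to 5 rows; each row is the pose to reach, as a shift and turn from the pose commanded when the call began, along the tool's axes at that moment; what a row does not reach only later rows make up. A row lasts 1/12 s, in which the tool goes at most 41.7 mm and 7.16 degrees, less where a joint would pass 70% of its speed; a pose out of reach is approached as far as the arm can. A call with a gripper value outside its range is refused whole. "grip" is the closure, from -1 (fully open) to 1 (shut), so that 0 is half open, set as the call begins (left out, the last holds). The fingers move at their own pace and stop on an object; the grip force is fixed at half the most. Time passes only in rows, so rows that repeat a pose let the fingers close. It gives the time, the measured TCP pose, the force, the opening and the grip force at its end, in the units of the state.
- ctrl.get_obs(): the state, without advancing time (a new reading comes with each control period).
- get_image(name): name is "side" or "top"; returns a dict with "frame" (420x560x3 uint8, blue, green, red), "depth" (420x560 float32, mm along the optical axis (not along the pixel's ray), 0 where there is no reading), "K" (3x3 intrinsics, pixels), "dist" ([k1, k2, p1, p2, k3] as OpenCV has them; the pictures are not rectified), "pose" (4x4, takes a point from camera to world coordinates). Camera axes: x right, y down, z forward; pixel columns grow to the right and rows downward; lengths in mm; the calibration is good to about 2 mm. A picture is of the moment at which its call begins.
- close_job(): hands the job in; it is judged then, once.
Trained networks look in a picture, given as the dict that the camera call returned (one of the last four; its "shot" number tells which), for a name from the list of things; names that differ only in an ending like _2 or _b are one class to them, and where a whole thing is asked for, a point or a joint stands for the part that bears it (a point fixed in the world has none). Each returns a list of dicts, best first, with "score" (0 to 1); they miss things now and then, are a little off and sometimes report something else, mostly with a low value. They report only what shows in the picture. A call takes as long as a camera call.
- finder.search_frame(query, picture): "rect" ([centre column, centre row, width, height] as shares, 0 to 1, of the picture: columns of its width, rows of its height, round what is visible of it).
- finder.silhouettes(query, picture): "mask" (420x560 bool, what is visible of it) and "rect" ([centre column, centre row, width, height] as shares, 0 to 1, of the picture: columns of its width, rows of its height, round what is visible of it).
The state is a dict: "t": time; "qpos": joint angles; "qvel": joint speeds; "joint_torque": joint torques, N m; "ee_pos": TCP position; "orientation": TCP orientation; "ft_force": force on the tool from outside, world axes, zero at the start; "moment": the same for the moment, N m; "width": finger opening in mm; "grasp_force": force on a finger pad.
Only numpy, scipy, OpenCV 4.12 (cv2) and the standard library are available. Lean on these libraries where they do the work, as an engineer would, in place of code of your own. Each camera call takes 0.05 s, during which the arm holds its last target. There are 200 camera calls.

## Task

Charging is finished: swap the two battery packs in the two black chargers with the two flat packs waiting in the round steel stands, so that both flat packs end up in the chargers and both charged packs in stands. Use the empty stand to make room, move one pack at a time straight from well to well, never putting one down on the bench or dropping it, and leave every pack upright and fully down in its well.

Things in the scene. Friction and masses are not known exactly. Their poses are not given: they have to be found in the camera images.
- pack_1: Upright cylindrical grey battery pack, 28 mm across. Origin: centre of its underside; z up its axis. Straight 28 mm side from 2 to 78 mm above the origin (grip it above its well's rim), then a 24 mm neck to 88 mm and a brass contact to 92 mm. 0.09 to 0.14 kg. The four packs look alike and are told apart by where they start: this charged pack starts in charger_1.
- pack_2: Upright cylindrical grey battery pack, 28 mm across. Origin: centre of its underside; z up its axis. Straight 28 mm side from 2 to 78 mm above the origin (grip it above its well's rim), then a 24 mm neck to 88 mm and a brass contact to 92 mm. 0.09 to 0.14 kg. The four packs look alike and are told apart by where they start: this charged pack starts in charger_2.
- pack_3: Upright cylindrical grey battery pack, 28 mm across. Origin: centre of its underside; z up its axis. Straight 28 mm side from 2 to 78 mm above the origin (grip it above its well's rim), then a 24 mm neck to 88 mm and a brass contact to 92 mm. 0.09 to 0.14 kg. The four packs look alike and are told apart by where they start: this flat pack starts in stand_1.
- pack_4: Upright cylindrical grey battery pack, 28 mm across. Origin: centre of its underside; z up its axis. Straight 28 mm side from 2 to 78 mm above the origin (grip it above its well's rim), then a 24 mm neck to 88 mm and a brass contact to 92 mm. 0.09 to 0.14 kg. The four packs look alike and are told apart by where they start: this flat pack starts in stand_2.
- charger_1: Single-bay charger, fixed: black square block 66 x 66 x 42 mm high with a 26 mm high nose on its -x side (47 mm from the origin). Origin: centre of the block's underside, on the axis of its round well; z up. Well 33 mm wide, floor 12 mm above the origin; its top 8.5 mm funnels out to 50 mm at the rim, 42 mm up. Holds a charged pack at the start.
- charger_2: Single-bay charger, fixed: black square block 66 x 66 x 42 mm high with a 26 mm high nose on its -x side (47 mm from the origin). Origin: centre of the block's underside, on the axis of its round well; z up. Well 33 mm wide, floor 12 mm above the origin; its top 8.5 mm funnels out to 50 mm at the rim, 42 mm up. Holds a charged pack at the start.
- stand_1: Holding stand, fixed: round steel cup, 57 mm wide at the rim, 42 mm high, on a 70 mm foot. Origin: centre of its underside, on the axis of its round well; z up. Well 33 mm wide, floor 12 mm above the origin; from 24 mm up it widens to 50 mm at the rim, 42 mm up. Holds a flat pack at the start.
- stand_2: Holding stand, fixed: round steel cup, 57 mm wide at the rim, 42 mm high, on a 70 mm foot. Origin: centre of its underside, on the axis of its round well; z up. Well 33 mm wide, floor 12 mm above the origin; from 24 mm up it widens to 50 mm at the rim, 42 mm up. Holds a flat pack at the start.
- stand_3: Holding stand, fixed: round steel cup, 57 mm wide at the rim, 42 mm high, on a 70 mm foot. Origin: centre of its underside, on the axis of its round well; z up. Well 33 mm wide, floor 12 mm above the origin; from 24 mm up it widens to 50 mm at the rim, 42 mm up. Empty at the start: the one free well. (Also fixed: a 0.1 m heap of tubes and a 0.23 m high carton at x > 0.45, y > 0.17.)

How it is judged (in metres and radians):
At the end, for the whole second after the job is handed in: Each flat pack (pack_3, pack_4) sits in a charger and each charged pack (pack_1, pack_2) in a stand, any of them: within 8 mm of the well's axis, its underside no more than 5 mm above the well floor, leaning less than 0.15 rad, released and at rest (under 20 mm/s) (((horizontal distance between pack_1 and stand_1 below 0.008 m and z of pack_1 in the frame of stand_1 below 0.017 m) or (horizontal distance between pack_1 and stand_2 below 0.008 m and z of pack_1 in the frame of stand_2 below 0.017 m) or (horizontal distance between pack_1 and stand_3 below 0.008 m and z of pack_1 in the frame of stand_3 below 0.017 m)) and ((horizontal distance between pack_2 and stand_1 below 0.008 m and z of pack_2 in the frame of stand_1 below 0.017 m) or (horizontal distance between pack_2 and stand_2 below 0.008 m and z of pack_2 in the frame of stand_2 below 0.017 m) or (horizontal distance between pack_2 and stand_3 below 0.008 m and z of pack_2 in the frame of stand_3 below 0.017 m)) and ((horizontal distance between pack_3 and charger_1 below 0.008 m and z of pack_3 in the frame of charger_1 below 0.017 m) or (horizontal distance between pack_3 and charger_2 below 0.008 m and z of pack_3 in the frame of charger_2 below 0.017 m)) and ((horizontal distance between pack_4 and charger_1 below 0.008 m and z of pack_4 in the frame of charger_1 below 0.017 m) or (horizontal distance between pack_4 and charger_2 below 0.008 m and z of pack_4 in the frame of charger_2 below 0.017 m)) and angle between each of pack_1, pack_2, pack_3, pack_4's own z axis and vertical below 0.15 rad and linear speed of each of pack_1, pack_2, pack_3, pack_4 below 0.02 m/s and contact force between each of pack_1, pack_2, pack_3, pack_4 and the fingers below 0.05 N); the robot touches nothing.
It fails at once if a battery pack stands or lies on the bench instead of going from well to well (height (world z) of any of pack_1, pack_2, pack_3, pack_4 below 0.006 m or angle between any of pack_1, pack_2, pack_3, pack_4's own z axis and vertical above 1.1 rad).
It fails at once if a battery pack is let go and falls more than about 4 cm ((contact force between pack_1 and the fingers below 0.01 N and linear speed of pack_1 above 0.9 m/s) or (contact force between pack_2 and the fingers below 0.01 N and linear speed of pack_2 above 0.9 m/s) or (contact force between pack_3 and the fingers below 0.01 N and linear speed of pack_3 above 0.9 m/s) or (contact force between pack_4 and the fingers below 0.01 N and linear speed of pack_4 above 0.9 m/s)).
It also fails if it takes over 112 s, if anything falls off the work surface, if the arm or the gripper's body presses on something with over 40 N, if the wrist force passes 120 N, or if a joint passes its speed limit or range.

## Working session

There is one attempt and no reset: what is moved stays moved. The work goes in short steps, Python scripts to look and compute and a tool call to move; the robot and the scene stay as the last step left them, time stands still between calls to the robot, and variables do not carry over. Pictures are saved under pics/ and viewed, at most 14 in all, crops included, and the job is handed in when it is done.

Besides the shell and the picture viewer there is one more tool, called as name(argument=value, ...) on one line, values as JSON. servo_tool: Moves the arm, as the interface text tells. Its arguments: {"type":"object","properties":{"deltas":{"type":"array","items":{"type":"array"}},"grip":{"type":"number"}},"required":["deltas"]}

```bash
mkdir -p pics; cat > h.py <<'E'
import numpy as np, cv2
from workcell import ctrl, get_image, close_job, finder
def world(p, mask=None):
    """world points for all pixels (or mask)"""
    d=p["depth"]; m=(d>0) if mask is None else (mask&(d>0))
    r,c=np.nonzero(m)
    u=cv2.undistortPoints(np.stack([c,r],1).astype(np.float64)[:,None],np.array(p["K"]),np.array(p["dist"]))[:,0]
    z=d[r,c]; P=np.c_[u*z[:,None],z]; T=np.array(p["pose"])
    return P@T[:3,:3].T+T[:3,3], r, c
E
python3 - <<'E'
from h import *
o=ctrl.get_obs(); print(o["ee_pos"],o["orientation"],o["width"],o["t"],ctrl.grip_point_offset)
for n in("top","side"):
    p=get_image(n); cv2.imwrite(f"pics/{n}0.png",p["frame"]); print(n,np.array(p["pose"]).round(2).tolist())
    for q in("pack_1","charger_1","stand_1"):
        for s in finder.silhouettes(q,p):
            W,r,c=world(p,s["mask"])
            if len(W)<5: continue
            zt=np.percentile(W[:,2],98); T=W[W[:,2]>zt-8]
            print(q,round(s["score"],2),(np.array(s["rect"])*[560,420,560,420]).round(),"ztop",zt.round(),"mid",((T.max(0)+T.min(0))/2).round(1),"ext",np.ptp(T,axis=0).round(),len(T))
E
```

```text
[164.59685561 602.37333733 221.9050532 ] [-4.17755201e-01 -3.11349353e+00  2.36537415e-03] 87.5268385226439 0.0 18.700000000000003
top [[0.01, -0.98, 0.2, 317.82], [-1.0, -0.01, 0.01, 64.25], [-0.0, -0.2, -0.98, 1260.74], [0.0, 0.0, 0.0, 1.0]]
pack_1 0.59 [391. 289.  20.  15.] ztop 105.0 mid [ 405.3 -169.3  102.6] ext [22. 23. 10.] 86
pack_1 0.59 [163. 289.  21.  11.] ztop 105.0 mid [396.  331.6 102.3] ext [22. 24. 10.] 98
pack_1 0.58 [289. 170.  12.  22.] ztop 106.0 mid [677.   59.3 102.7] ext [23. 22. 10.] 86
charger_1 0.86 [390. 291.  34.  36.] ztop 48.0 mid [ 405.5 -169.    69. ] ext [68. 69. 58.] 468
stand_1 0.96 [351. 171.  33.  31.] ztop 44.0 mid [691.5 -96.9  42. ] ext [50. 55. 12.] 106
stand_1 0.71 [168. 293.  32.  28.] ztop 90.0 mid [395.5 334.6  91.9] ext [28. 21.  3.] 12
stand_1 0.62 [289. 168.  13.  23.] ztop 106.0 mid [677.   59.3 102.7] ext [23. 22. 10.] 87
side [[-1.0, -0.03, 0.08, 485.55], [-0.09, 0.57, -0.82, 790.6], [-0.02, -0.82, -0.57, 558.67], [0.0, 0.0, 0.0, 1.0]]
pack_1 0.79 [347. 159.  10.  21.] ztop 101.0 mid [ 406.  -164.8   98.3] ext [19. 15. 11.] 41
pack_1 0.66 [373. 310.  23.  42.] ztop 102.0 mid [394.3 333.   99.1] ext [24. 25.  9.] 164
pack_1 0.54 [226. 163.  10.  18.] ztop 102.0 mid [692.8 -93.8  99. ] ext [21. 21.  9.] 46
charger_1 0.95 [347. 173.  36.  27.] ztop 42.0 mid [413.3   4.  129.7] ext [ 84. 424. 192.] 255
stand_1 0.82 [367. 332.  43.  47.] ztop 42.0 mid [393.3 333.6  38.3] ext [54. 51.  9.] 221
stand_1 0.59 [368. 274.  38.  36.] ztop 41.0 mid [385.8 201.6  37.6] ext [54. 56.  9.] 256
```

View pics/top0.png

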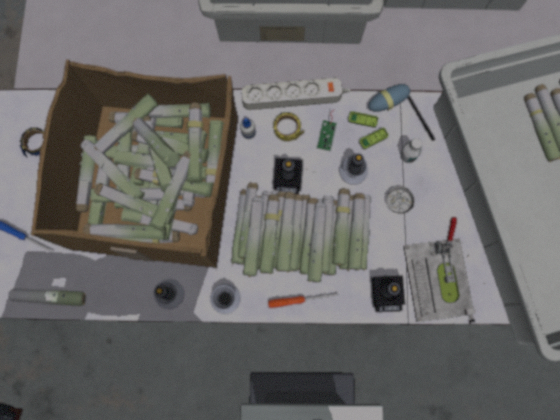

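View pics/side0.png

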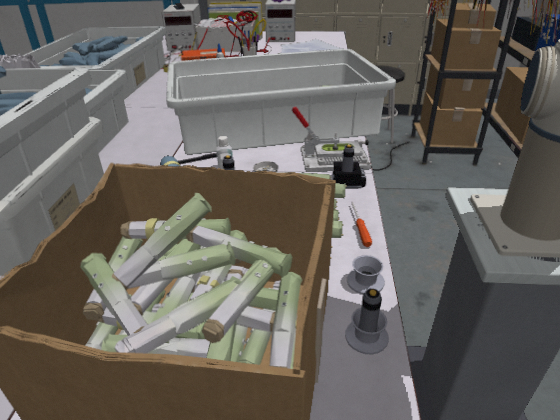

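Top view: the two chargers are at about (288,172) and (388,291). The stands holding packs are at (355,163) and (165,292), and the empty stand is at (224,297). The carton is on the left and the tube heap is at (300,230). The side view agrees, with the empty stand at (367,270) and the stand with a pack at (370,320).

Plan:
1. Far charger A (677,59) → empty stand.
2. Far stand (692,-96) → charger A.
3. Charger B (405,-169) → far stand.
4. Near stand (395,333) → charger B.

I'll go round the carton, turning the tool so its y axis lines up with world y.

servo_tool(deltas=[[[-157,-125,-40],[0,0,-0.267]],[[-157,-125,-40],[0,0,-0.267]],[[-157,-125,-40],[0,0,-0.267]],[[-157,-125,-40],[0,0,-0.267]],[[-157,-125,-40],[0,0,-0.267]]], grip=-1)

```text
t: 0.82
ee_pos: [284.0, 439.1, 263.1]
orientation: [-0.001, 3.141, -0.0]
ft_force: [0.4, 0.7, 0.3]
width: 87.8
grasp_force: 0.0
```

servo_tool(deltas=[[[-86,-180,0],[0,0,0]],[[-86,-180,0],[0,0,0]],[[-86,-180,0],[0,0,0]],[[-86,-180,0],[0,0,0]],[[-86,-180,0],[0,0,0]]])

```text
t: 1.23
ee_pos: [369.8, 258.5, 262.9]
orientation: [0.0, 3.141, -0.0]
ft_force: [0.2, 0.2, 0.6]
width: 87.4
grasp_force: 0.0
```

servo_tool(deltas=[[[-30,-200,0],[0,0,0]],[[-30,-200,0],[0,0,0]],[[-30,-200,0],[0,0,0]],[[-30,-200,0],[0,0,0]],[[-30,-200,0],[0,0,0]]])

```text
t: 1.65
ee_pos: [399.2, 58.7, 263.0]
orientation: [-0.0, 3.141, -0.0]
ft_force: [0.1, -0.3, -0.3]
width: 87.8
grasp_force: 0.0
```

servo_tool(deltas=[[[-200,0,0],[0,0,0]],[[-200,0,0],[0,0,0]],[[-200,0,0],[0,0,0]],[[-200,0,0],[0,0,0]],[[-200,0,0],[0,0,0]]])

```text
t: 2.07
ee_pos: [602.2, 60.5, 262.7]
orientation: [0.001, 3.14, 0.0]
ft_force: [0.7, 0.1, 0.6]
width: 87.9
grasp_force: 0.0
```

servo_tool(deltas=[[[-77,0,90],[0,0,0]],[[-77,0,90],[0,0,0]],[[-77,0,90],[0,0,0]],[[-77,0,90],[0,0,0]],[[-77,0,90],[0,0,0]]])

```text
t: 2.48
ee_pos: [675.4, 60.8, 170.0]
orientation: [0.0, -3.137, 0.001]
ft_force: [0.6, -0.3, 0.8]
width: 87.3
grasp_force: 0.0
```

servo_tool(deltas=[[[-1,0,117],[0,0,0]],[[-1,0,117],[0,0,0]],[[-1,0,117],[0,0,0]],[[-1,0,117],[0,0,0]],[[-1,0,117],[0,0,0]]])

```text
t: 2.9
ee_pos: [676.4, 61.0, 56.4]
orientation: [0.0, -3.14, 0.0]
ft_force: [0.7, 0.4, 1.0]
width: 87.8
grasp_force: 0.0
```

```bash
python3 - <<'E'
from h import *
print(ctrl.get_obs()["ee_pos"])
p=get_image("side"); cv2.imwrite("pics/s1.png",cv2.resize(p["frame"][100:240,150:390],None,fx=3,fy=3))
p=get_image("top"); cv2.imwrite("pics/t1.png",cv2.resize(p["frame"][100:330,140:430],None,fx=2.5,fy=2.5))
W,r,c=world(p)
# rims: points at z 34..46 near each nominal centre -> centre by min/max of outer boundary circle
for n,(x,y) in dict(CB=(405,-169),S1=(394,333),S2=(692,-96),S3=(386,202)).items():
    d=np.hypot(W[:,0]-x,W[:,1]-y); k=W[(d<50)&(W[:,2]>38)&(W[:,2]<46)]
    (cc,sz,a)=cv2.minAreaRect(k[:,:2].astype(np.float32)); e=cv2.minEnclosingCircle(k[:,:2].astype(np.float32))
    kk=W[(d<30)&(W[:,2]>96)]
    print(n,len(k),"rect",np.round(cc,1),np.round(sz),round(a),"circ",np.round(e[0],1),round(e[1],1),"pack",kk[:,:2].mean(0).round(1) if len(kk) else None)
E
```

```text
[676.3786827   61.03689653  56.40005004]
CB 163 rect [ 406.9 -196.2] [65. 15.] 1 circ [ 406.8 -194.1] 32.9 pack [ 405.1 -178.5]
S1 0 rect [0. 0.] [0. 0.] 0 circ [0. 0.] 0.0 pack None
S2 117 rect [692.4 -96.6] [55. 50.] 70 circ [694.2 -96.9] 27.9 pack [693.6 -96. ]
S3 0 rect [0. 0.] [0. 0.] 0 circ [0. 0.] 0.0 pack [384.9 180.2]
```

View pics/t1.png

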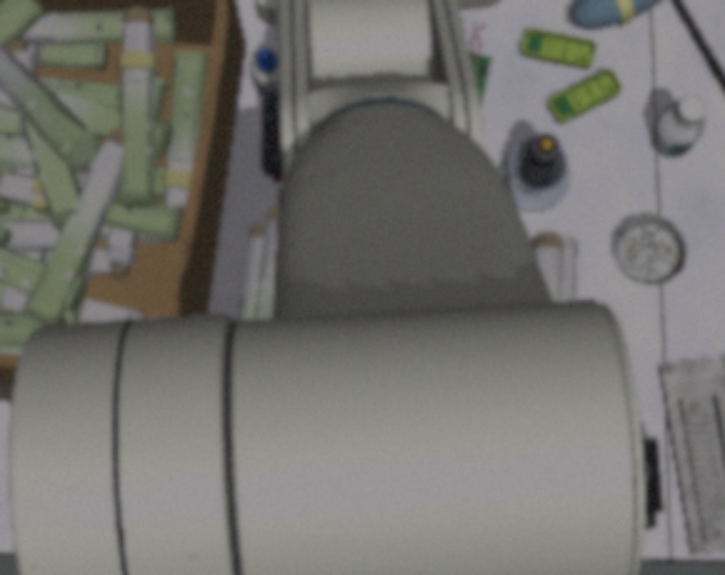

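servo_tool(deltas=[[[0,-1,3],[0,0,0]],[[0,-1,3],[0,0,0]],[[0,-1,3],[0,0,0]],[[0,-1,3],[0,0,0]],[[0,-1,3],[0,0,0]]], grip=1)

```text
t: 3.42
ee_pos: [677.6, 60.0, 53.3]
orientation: [-0.0, 3.141, 0.0]
ft_force: [-0.4, -0.5, 0.2]
width: 57.9
grasp_force: 0.0
```

servo_tool(deltas=[[[0,0,0],[0,0,0]],[[0,0,0],[0,0,0]],[[0,0,0],[0,0,0]],[[0,0,0],[0,0,0]],[[0,0,0],[0,0,0]]])

```text
t: 3.83
ee_pos: [677.3, 60.0, 52.6]
orientation: [0.0, -3.141, -0.0]
ft_force: [0.7, 0.3, 0.4]
width: 27.6
grasp_force: 29.9
```

servo_tool(deltas=[[[0,0,-20],[0,0,0]],[[0,0,-50],[0,0,0]],[[0,0,-85],[0,0,0]],[[0,0,-120],[0,0,0]],[[0,0,-150],[0,0,0]]])

```text
t: 4.25
ee_pos: [677.4, 60.0, 204.7]
orientation: [-0.0, 3.141, 0.0]
ft_force: [0.5, 0.1, -0.4]
width: 27.3
grasp_force: 29.9
```

servo_tool(deltas=[[[25,0,0],[0,0,0]],[[60,0,0],[0,0,0]],[[95,0,0],[0,0,0]],[[130,0,0],[0,0,0]],[[160,0,0],[0,0,0]]])

```text
t: 4.67
ee_pos: [514.6, 59.9, 202.3]
orientation: [0.0, -3.14, 0.0]
ft_force: [-0.0, 0.3, -1.0]
width: 27.6
grasp_force: 29.9
```

servo_tool(deltas=[[[30,0,0],[0,0,0]],[[65,0,0],[0,0,0]],[[95,10,0],[0,0,0]],[[120,25,0],[0,0,0]],[[131,40,0],[0,0,0]]])

```text
t: 5.08
ee_pos: [382.5, 99.6, 202.3]
orientation: [-0.001, -3.139, 0.001]
ft_force: [0.1, -0.2, -1.8]
width: 27.3
grasp_force: 29.9
```

servo_tool(deltas=[[[0,30,0],[0,0,0]],[[0,60,0],[0,0,0]],[[0,85,0],[0,0,0]],[[0,102,0],[0,0,0]],[[0,102,0],[0,0,0]]])

```text
t: 5.5
ee_pos: [386.6, 204.4, 202.9]
orientation: [-0.004, 3.141, 0.002]
ft_force: [-0.0, -0.4, -1.2]
width: 27.3
grasp_force: 29.9
```

```bash
python3 - <<'E'
from h import *
o=ctrl.get_obs(); print(o["ee_pos"],o["ft_force"],o["width"])
p=get_image("side"); cv2.imwrite("pics/s2.png",cv2.resize(p["frame"][80:360,180:450],None,fx=2,fy=2))
np.savez("s2.npz",**{k:np.array(p[k]) for k in("depth","K","dist","pose")})
W,r,c=world(p)
for n,(x,y) in dict(S1=(394,333),S3=(386,202),CB=(405,-169)).items():
    d=np.hypot(W[:,0]-x,W[:,1]-y); k=W[(d<45)&(W[:,2]>37)&(W[:,2]<47)]
    if len(k)>4:
        e=cv2.minEnclosingCircle(k[:,:2].astype(np.float32)); print(n,len(k),k.min(0).round(),k.max(0).round(),np.round(e[0],1),round(e[1],1))
E
```

```text
[386.56067236 204.43971822 202.9074505 ] [-0.04865114 -0.35578803 -1.17447158] 27.28063875234592
S1 274 [366. 308.  37.] [421. 359.  47.] [393.1 331.4] 28.3
S3 176 [358. 172.  37.] [413. 229.  43.] [385.5 201.3] 29.1
CB 262 [ 370. -207.   37.] [ 440. -133.   47.] [ 404.8 -169.4] 44.3
```

servo_tool(deltas=[[[0,0,30],[0,0,0]],[[0,0,60],[0,0,0]],[[0,0,90],[0,0,0]],[[0,0,100],[0,0,0]],[[0,0,100],[0,0,0]]])

```text
t: 5.97
ee_pos: [384.2, 199.9, 100.3]
orientation: [-0.001, -3.136, 0.004]
ft_force: [-0.1, -0.5, -1.5]
width: 27.3
grasp_force: 29.9
```

```bash
python3 - <<'E'
from h import *
print(ctrl.get_obs()["ee_pos"])
p=get_image("side"); W,r,c=world(p)
d=np.hypot(W[:,0]-386,W[:,1]-202)
for a,b in((37,46),(75,105)):
  k=W[(d<(35 if a<50 else 22))&(W[:,2]>a)&(W[:,2]<b)]; print(len(k),k.min(0).round(1),k.max(0).round(1))
cv2.imwrite("pics/s3.png",cv2.resize(p["frame"][180:360,280:460],None,fx=3,fy=3))
E
```

```text
[384.24940461 199.9047621  100.31290038]
135 [357.5 177.2  37. ] [412.6 229.4  42.6]
149 [371.4 200.8  75. ] [399.6 223.7 104.9]
```

View pics/s3.png

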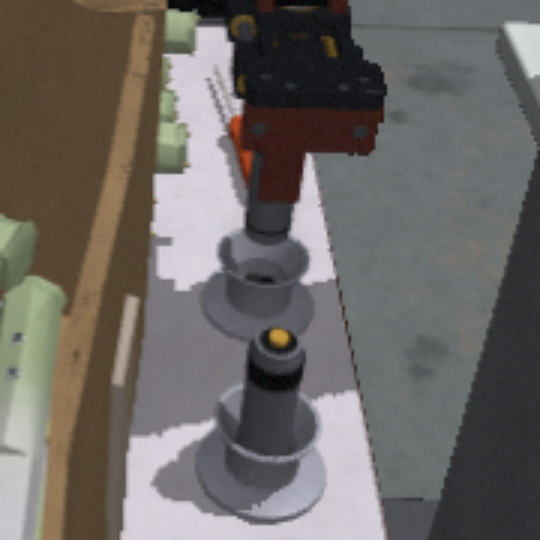

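The pack hangs upright over the empty stand, at crop (268,215) with the cup at (263,265). I'll lower it.

servo_tool(deltas=[[[0,1,15],[0,0,0]],[[0,1,27],[0,0,0]],[[0,1,36],[0,0,0]],[[0,1,43],[0,0,0]],[[0,1,45],[0,0,0]]])

```text
t: 6.43
ee_pos: [385.6, 202.0, 57.5]
orientation: [0.0, -3.14, 0.002]
ft_force: [-2.6, -3.6, 1.5]
width: 27.7
grasp_force: 30.0
```

servo_tool(deltas=[[[1,-1,1],[0,0,0]],[[1,-1,2],[0,0,0]],[[1,-1,3],[0,0,0]],[[1,-1,3],[0,0,0]]])

```text
t: 6.77
ee_pos: [385.4, 201.9, 54.9]
orientation: [-0.0, 3.141, 0.0]
ft_force: [-0.2, -2.6, 0.5]
width: 27.6
grasp_force: 30.0
```

servo_tool(deltas=[[[0,0,0],[0,0,0]],[[0,0,0],[0,0,0]],[[0,0,0],[0,0,0]],[[0,0,0],[0,0,0]],[[0,0,0],[0,0,0]]], grip=-0.2)

```text
t: 7.18
ee_pos: [385.6, 202.2, 54.8]
orientation: [-0.001, 3.141, 0.0]
ft_force: [0.3, 0.5, 0.2]
width: 52.4
grasp_force: 0.0
```

servo_tool(deltas=[[[0,0,-35],[0,0,0]],[[0,0,-70],[0,0,0]],[[0,0,-110],[0,0,0]],[[0,0,-150],[0,0,0]],[[0,0,-150],[0,0,0]]])

```text
t: 7.6
ee_pos: [389.1, 203.9, 211.3]
orientation: [-0.0, 3.131, 0.008]
ft_force: [1.4, 0.3, 1.2]
width: 52.8
grasp_force: 0.0
```

```bash
cat >> h.py <<'E'
def pack(n,x,y):
    p=get_image(n); W,r,c=world(p); d=np.hypot(W[:,0]-x,W[:,1]-y)
    k=W[(d<25)&(W[:,2]>60)&(W[:,2]<115)]
    if len(k)<5: return n,"none"
    t=k[k[:,2]>k[:,2].max()-14]
    return n,len(k),"ztop",k[:,2].max().round(1),"mid",((t.min(0)+t.max(0))/2)[:2].round(1),np.ptp(t,axis=0)[:2].round()
E
python3 - <<'E'
from h import *
print(ctrl.get_obs()["ee_pos"],pack("side",386,202),pack("side",692,-96),pack("side",395,333))
E
```

```text
[389.07027648 203.86848072 211.30528487] ('side', 371, 'ztop', np.float64(104.5), 'mid', array([387., 205.]), array([28., 25.])) ('side', 156, 'ztop', np.float64(103.3), 'mid', array([692.5, -92.7]), array([26., 24.])) ('side', 493, 'ztop', np.float64(103.8), 'mid', array([393.6, 333.2]), array([27., 25.]))
```

servo_tool(deltas=[[[0,-200,0],[0,0,0]],[[0,-200,0],[0,0,0]],[[0,-200,0],[0,0,0]],[[0,-200,0],[0,0,0]],[[0,-200,0],[0,0,0]]])

```text
t: 8.17
ee_pos: [383.4, -0.1, 202.8]
orientation: [0.001, -3.138, 0.0]
ft_force: [-0.2, 0.2, -0.9]
width: 52.6
grasp_force: 0.0
```

servo_tool(deltas=[[[-150,-97,0],[0,0,0]],[[-150,-97,0],[0,0,0]],[[-150,-97,0],[0,0,0]],[[-150,-97,0],[0,0,0]],[[-150,-97,0],[0,0,0]]])

```text
t: 8.58
ee_pos: [538.8, -98.0, 202.5]
orientation: [-0.003, -3.141, 0.001]
ft_force: [-0.2, 0.1, -0.0]
width: 52.6
grasp_force: 0.0
```

servo_tool(deltas=[[[-158,0,60],[0,0,0]],[[-158,0,60],[0,0,0]],[[-158,0,60],[0,0,0]],[[-158,0,60],[0,0,0]],[[-158,0,60],[0,0,0]]], grip=-0.5)

```text
t: 9.0
ee_pos: [695.5, -94.1, 137.4]
orientation: [0.001, -3.136, -0.002]
ft_force: [-0.6, 0.1, 0.4]
width: 65.7
grasp_force: 0.0
```

servo_tool(deltas=[[[0,0,0],[0,0,0]],[[0,0,0],[0,0,0]],[[0,0,0],[0,0,0]]])

```text
t: 9.25
ee_pos: [691.6, -94.7, 144.2]
orientation: [0.0, -3.14, -0.0]
ft_force: [0.5, 0.3, -0.5]
width: 66.3
grasp_force: 0.0
```

servo_tool(deltas=[[[-1,-1,35],[0,0,0]],[[-1,-1,65],[0,0,0]],[[-1,-1,91],[0,0,0]],[[-1,-1,91],[0,0,0]],[[-1,-1,91],[0,0,0]]])

```text
t: 9.67
ee_pos: [692.8, -96.0, 53.7]
orientation: [-0.0, -3.139, -0.001]
ft_force: [0.2, -0.1, 0.4]
width: 66.1
grasp_force: 0.0
```

servo_tool(deltas=[[[0,0,0],[0,0,0]],[[0,0,0],[0,0,0]],[[0,0,0],[0,0,0]],[[0,0,0],[0,0,0]],[[0,0,0],[0,0,0]]], grip=1)

```text
t: 10.08
ee_pos: [694.9, -96.1, 54.8]
orientation: [-0.0, 3.14, -0.0]
ft_force: [0.6, -0.0, -0.3]
width: 35.7
grasp_force: 0.0
```

servo_tool(deltas=[[[0,0,0],[0,0,0]],[[0,0,0],[0,0,0]],[[0,0,0],[0,0,0]]])

```text
t: 10.33
ee_pos: [694.7, -96.7, 54.1]
orientation: [-0.0, 3.141, -0.001]
ft_force: [-0.8, -4.2, 3.2]
width: 27.7
grasp_force: 29.8
```

servo_tool(deltas=[[[0,0,-20],[0,0,0]],[[0,0,-50],[0,0,0]],[[0,0,-85],[0,0,0]],[[0,0,-120],[0,0,0]],[[0,0,-130],[0,0,0]]])

```text
t: 10.75
ee_pos: [696.9, -96.0, 189.2]
orientation: [-0.0, 3.134, -0.001]
ft_force: [1.4, -0.8, -0.6]
width: 27.6
grasp_force: 29.9
```

servo_tool(deltas=[[[4,30,0],[0,0,0]],[[8,65,0],[0,0,0]],[[12,100,0],[0,0,0]],[[16,130,0],[0,0,0]],[[16,156,0],[0,0,0]]])

```text
t: 11.17
ee_pos: [676.6, 62.2, 182.4]
orientation: [0.001, -3.139, -0.001]
ft_force: [-0.1, 1.2, -1.8]
width: 27.6
grasp_force: 29.9
```

servo_tool(deltas=[[[0,0,20],[0,0,0]],[[0,0,50],[0,0,0]],[[0,0,75],[0,0,0]],[[0,0,80],[0,0,0]],[[0,0,80],[0,0,0]]])

```text
t: 11.58
ee_pos: [676.1, 60.1, 100.6]
orientation: [0.0, -3.136, 0.0]
ft_force: [-0.4, 0.7, -1.3]
width: 27.4
grasp_force: 29.9
```

servo_tool(deltas=[[[0,0,0],[0,0,0]],[[0,0,0],[0,0,0]]])

```text
t: 11.75
ee_pos: [679.4, 60.0, 105.2]
orientation: [0.0, 3.139, 0.0]
ft_force: [-0.4, 0.3, -1.3]
width: 27.4
grasp_force: 29.9
```

```bash
python3 - <<'E'
from h import *
print(ctrl.get_obs()["ee_pos"])
p=get_image("top"); W,r,c=world(p)
for n,(x,y) in dict(S2=(692,-96)).items():
    d=np.hypot(W[:,0]-x,W[:,1]-y); k=W[(d<36)&(W[:,2]>37)&(W[:,2]<47)]
    if len(k)>4: print(n,len(k),k.min(0).round(1),k.max(0).round(1))
p=get_image("side"); W,r,c=world(p)
d=np.hypot(W[:,0]-677,W[:,1]-60)
k=W[(d<36)&(W[:,2]>20)&(W[:,2]<60)]; print("A",len(k), k.min(0).round(1) if len(k) else "",k.max(0).round(1) if len(k) else "")
d=np.hypot(W[:,0]-692,W[:,1]+96); k=W[(d<36)&(W[:,2]>37)&(W[:,2]<47)]
print("S2 side",len(k), k.min(0).round(1) if len(k) else "",k.max(0).round(1) if len(k) else "")
E
```

```text
[679.41440862  59.95368424 105.15374162]
S2 137 [ 666.3 -124.5   37. ] [721.7 -69.6  45.9]
A 0  
S2 side 0
```

servo_tool(deltas=[[[1,0,12],[0,0,0]],[[1,0,24],[0,0,0]],[[1,0,34],[0,0,0]],[[1,0,40],[0,0,0]],[[1,0,40],[0,0,0]]])

```text
t: 12.27
ee_pos: [675.7, 59.9, 61.1]
orientation: [0.0, -3.138, 0.0]
ft_force: [-0.8, -0.7, -2.2]
width: 27.6
grasp_force: 29.9
```

servo_tool(deltas=[[[0,0,3],[0,0,0]],[[0,0,6],[0,0,0]],[[0,0,8],[0,0,0]],[[0,0,8],[0,0,0]]])

```text
t: 12.6
ee_pos: [677.2, 60.0, 55.4]
orientation: [0.0, -3.141, 0.0]
ft_force: [0.3, 0.4, -0.5]
width: 27.6
grasp_force: 29.9
```

servo_tool(deltas=[[[0,0,0],[0,0,0]],[[0,0,0],[0,0,0]],[[0,0,0],[0,0,0]],[[0,0,0],[0,0,0]],[[0,0,0],[0,0,0]]], grip=-0.4)

```text
t: 13.02
ee_pos: [677.5, 60.0, 56.0]
orientation: [-0.0, 3.141, 0.0]
ft_force: [-0.4, 0.4, -0.2]
width: 57.0
grasp_force: 0.0
```

servo_tool(deltas=[[[0,0,-35],[0,0,0]],[[0,0,-70],[0,0,0]],[[0,0,-110],[0,0,0]],[[0,0,-150],[0,0,0]],[[0,0,-150],[0,0,0]]])

```text
t: 13.43
ee_pos: [682.0, 60.3, 215.0]
orientation: [-0.0, 3.128, 0.001]
ft_force: [2.3, 0.7, 0.1]
width: 61.6
grasp_force: 0.0
```

servo_tool(deltas=[[[136,-114,0],[0,0,0]],[[136,-114,0],[0,0,0]],[[136,-114,0],[0,0,0]],[[136,-114,0],[0,0,0]],[[136,-114,0],[0,0,0]]])

```text
t: 13.85
ee_pos: [536.6, -56.3, 205.2]
orientation: [-0.002, -3.138, 0.001]
ft_force: [-0.3, 0.9, -0.2]
width: 61.4
grasp_force: 0.0
```

servo_tool(deltas=[[[136,-115,40],[0,0,0]],[[136,-115,40],[0,0,0]],[[136,-115,40],[0,0,0]],[[136,-115,40],[0,0,0]],[[136,-115,40],[0,0,0]]])

```text
t: 14.27
ee_pos: [401.7, -170.2, 164.6]
orientation: [-0.002, -3.139, -0.001]
ft_force: [-0.5, 0.4, 0.5]
width: 61.6
grasp_force: 0.0
```

servo_tool(deltas=[[[0,0,0],[0,0,0]],[[0,0,0],[0,0,0]],[[0,0,0],[0,0,0]]])

```text
t: 14.52
ee_pos: [406.9, -169.1, 166.2]
orientation: [-0.0, 3.14, -0.001]
ft_force: [-0.9, 0.2, 1.1]
width: 61.1
grasp_force: 0.0
```

```bash
python3 - <<'E'
from h import *
print(ctrl.get_obs()["ee_pos"],pack("top",677,60),pack("side",405,-169),pack("top",395,333),pack("top",386,202))
E
```

```text
[ 406.89912086 -169.09419856  166.2113972 ] ('top', 166, 'ztop', np.float64(106.8), 'mid', array([676.8,  60.4]), array([23., 25.])) ('side', 190, 'ztop', np.float64(104.0), 'mid', array([ 405.8, -165.8]), array([25., 22.])) ('top', 176, 'ztop', np.float64(110.4), 'mid', array([395.9, 332.2]), array([22., 24.])) ('top', 145, 'ztop', np.float64(107.6), 'mid', array([386.2, 202.4]), array([23., 26.]))
```

servo_tool(deltas=[[[0,0,35],[0,0,0]],[[0,0,70],[0,0,0]],[[0,0,100],[0,0,0]],[[0,0,112],[0,0,0]],[[0,0,112],[0,0,0]]])

```text
t: 15.13
ee_pos: [404.1, -167.8, 51.2]
orientation: [0.002, -3.137, -0.003]
ft_force: [-0.0, -0.1, -0.0]
width: 61.3
grasp_force: 0.0
```

servo_tool(deltas=[[[0,0,0],[0,0,0]],[[0,0,0],[0,0,0]],[[0,0,0],[0,0,0]],[[0,0,0],[0,0,0]],[[0,0,0],[0,0,0]]], grip=1)

```text
t: 15.55
ee_pos: [406.1, -169.3, 54.6]
orientation: [-0.0, 3.14, -0.001]
ft_force: [-0.9, -0.5, -0.0]
width: 31.9
grasp_force: 0.0
```

servo_tool(deltas=[[[0,0,0],[0,0,0]],[[0,0,0],[0,0,0]],[[0,0,0],[0,0,0]]])

```text
t: 15.8
ee_pos: [406.0, -169.3, 54.4]
orientation: [-0.0, 3.14, -0.001]
ft_force: [-0.8, 1.0, 7.6]
width: 27.9
grasp_force: 30.0
```

servo_tool(deltas=[[[0,0,-20],[0,0,0]],[[0,0,-50],[0,0,0]],[[0,0,-85],[0,0,0]],[[0,0,-120],[0,0,0]],[[0,0,-140],[0,0,0]]])

```text
t: 16.22
ee_pos: [406.2, -169.5, 197.0]
orientation: [-0.0, 3.138, -0.002]
ft_force: [0.4, -0.2, -1.5]
width: 27.3
grasp_force: 30.0
```

servo_tool(deltas=[[[-25,6,0],[0,0,0]],[[-60,15,0],[0,0,0]],[[-95,24,0],[0,0,0]],[[-130,32,0],[0,0,0]],[[-160,40,0],[0,0,0]]])

```text
t: 16.63
ee_pos: [567.2, -128.4, 193.9]
orientation: [-0.0, 3.141, -0.0]
ft_force: [0.1, -0.8, -0.4]
width: 27.2
grasp_force: 30.0
```

servo_tool(deltas=[[[-35,9,0],[0,0,0]],[[-70,18,0],[0,0,0]],[[-100,26,0],[0,0,0]],[[-120,32,0],[0,0,0]],[[-128,32,0],[0,0,0]]])

```text
t: 17.05
ee_pos: [695.6, -95.6, 193.2]
orientation: [-0.003, 3.141, 0.0]
ft_force: [-1.1, -0.3, -0.0]
width: 27.3
grasp_force: 30.0
```

servo_tool(deltas=[[[0,0,20],[0,0,0]],[[0,0,50],[0,0,0]],[[0,0,75],[0,0,0]],[[0,0,90],[0,0,0]],[[0,0,90],[0,0,0]]])

```text
t: 17.47
ee_pos: [689.9, -97.0, 99.6]
orientation: [-0.0, -3.134, -0.002]
ft_force: [-0.7, 0.0, -2.0]
width: 27.4
grasp_force: 30.0
```

servo_tool(deltas=[[[0,0,0],[0,0,0]],[[0,0,0],[0,0,0]],[[0,0,0],[0,0,0]]])

```text
t: 17.72
ee_pos: [694.5, -97.3, 105.7]
orientation: [-0.0, 3.139, -0.001]
ft_force: [0.4, 0.0, -0.3]
width: 27.5
grasp_force: 30.0
```

servo_tool(deltas=[[[0,0,12],[0,0,0]],[[0,0,24],[0,0,0]],[[0,0,34],[0,0,0]],[[0,0,40],[0,0,0]],[[0,0,40],[0,0,0]]])

```text
t: 18.13
ee_pos: [694.1, -97.8, 62.1]
orientation: [-0.001, 3.14, -0.002]
ft_force: [5.3, -3.6, -5.0]
width: 27.5
grasp_force: 30.0
```

servo_tool(deltas=[[[0,0,3],[0,0,0]],[[0,0,6],[0,0,0]],[[0,0,8],[0,0,0]],[[0,0,8],[0,0,0]]])

```text
t: 18.47
ee_pos: [694.5, -97.9, 55.5]
orientation: [-0.001, 3.139, -0.002]
ft_force: [4.0, -4.9, -1.6]
width: 27.1
grasp_force: 30.0
```

servo_tool(deltas=[[[0,0,0],[0,0,0]],[[0,0,0],[0,0,0]],[[0,0,0],[0,0,0]],[[0,0,0],[0,0,0]],[[0,0,0],[0,0,0]]], grip=-0.4)

```text
t: 18.88
ee_pos: [693.0, -96.7, 55.4]
orientation: [0.001, -3.141, -0.0]
ft_force: [-0.5, -0.0, 0.3]
width: 57.2
grasp_force: 0.0
```

servo_tool(deltas=[[[0,0,-35],[0,0,0]],[[0,0,-70],[0,0,0]],[[0,0,-110],[0,0,0]],[[0,0,-150],[0,0,0]],[[0,0,-160],[0,0,0]]])

```text
t: 19.3
ee_pos: [696.5, -97.3, 223.2]
orientation: [-0.001, 3.132, -0.002]
ft_force: [2.2, 0.1, 0.2]
width: 61.4
grasp_force: 0.0
```

servo_tool(deltas=[[[150,58,0],[0,0,0]],[[150,58,0],[0,0,0]],[[150,58,0],[0,0,0]],[[150,58,0],[0,0,0]],[[150,58,0],[0,0,0]]])

```text
t: 19.72
ee_pos: [536.0, -37.0, 214.5]
orientation: [0.002, -3.135, -0.002]
ft_force: [0.2, 0.6, -1.0]
width: 61.5
grasp_force: 0.0
```

servo_tool(deltas=[[[150,58,0],[0,0,0]],[[150,58,0],[0,0,0]],[[150,58,0],[0,0,0]],[[150,58,0],[0,0,0]],[[150,58,0],[0,0,0]]])

```text
t: 20.13
ee_pos: [386.7, 20.2, 214.6]
orientation: [0.002, -3.136, -0.001]
ft_force: [-0.6, 0.1, 0.4]
width: 61.4
grasp_force: 0.0
```

```bash
python3 - <<'E'
from h import *
print(ctrl.get_obs()["ee_pos"],pack("top",694,-97),pack("side",694,-97))
p=dict(np.load("s2.npz")); W,r,c=world(p)
for z in(120,160,200):
  k=W[(W[:,1]>230)&(W[:,1]<430)&(abs(W[:,2]-z)<20)]; print(z,len(k),np.percentile(k[:,0],[0,1,5,20]).round() if len(k) else "")
p=get_image("top"); W,r,c=world(p)
k=W[(W[:,1]>230)&(W[:,1]<430)&(W[:,2]>120)]; print("top",len(k),np.percentile(k[:,0],[0,1,5]).round())
E
```

```text
[386.66863047  20.1558145  214.55441401] ('top', 168, 'ztop', np.float64(106.2), 'mid', array([692.2, -95.8]), array([26., 27.])) ('side', 152, 'ztop', np.float64(103.3), 'mid', array([692.4, -94.9]), array([26., 24.]))
120 7124 [386. 462. 504. 530.]
160 11459 [456. 468. 522. 579.]
200 4064 [394. 462. 469. 678.]
top 11150 [457. 461. 470.]
```

servo_tool(deltas=[[[0,200,0],[0,0,0]],[[0,200,0],[0,0,0]],[[0,200,0],[0,0,0]],[[0,200,0],[0,0,0]],[[0,200,0],[0,0,0]]])

```text
t: 20.7
ee_pos: [395.0, 222.0, 215.9]
orientation: [0.0, 3.14, 0.002]
ft_force: [1.1, -0.3, 0.8]
width: 61.6
grasp_force: 0.0
```

servo_tool(deltas=[[[0,40,0],[0,0,0]],[[0,80,0],[0,0,0]],[[0,112,0],[0,0,0]],[[0,112,0],[0,0,0]],[[0,112,0],[0,0,0]]])

```text
t: 21.12
ee_pos: [394.4, 332.9, 215.2]
orientation: [-0.004, 3.141, 0.0]
ft_force: [-0.4, -0.1, -0.1]
width: 61.5
grasp_force: 0.0
```

servo_tool(deltas=[[[0,0,30],[0,0,0]],[[0,0,60],[0,0,0]],[[0,0,60],[0,0,0]],[[0,0,60],[0,0,0]],[[0,0,60],[0,0,0]]])

```text
t: 21.53
ee_pos: [394.3, 330.6, 156.6]
orientation: [0.002, 3.141, 0.0]
ft_force: [0.3, -0.5, 0.8]
width: 61.3
grasp_force: 0.0
```

servo_tool(deltas=[[[0,0,35],[0,0,0]],[[0,0,70],[0,0,0]],[[0,0,95],[0,0,0]],[[0,0,102],[0,0,0]],[[0,0,102],[0,0,0]]])

```text
t: 21.95
ee_pos: [393.4, 330.6, 53.5]
orientation: [-0.0, -3.141, 0.001]
ft_force: [-0.2, 0.2, 0.6]
width: 62.1
grasp_force: 0.0
```

servo_tool(deltas=[[[0,0,0],[0,0,0]],[[0,0,0],[0,0,0]],[[0,0,0],[0,0,0]],[[0,0,0],[0,0,0]],[[0,0,0],[0,0,0]]], grip=1)

```text
t: 22.37
ee_pos: [393.8, 331.3, 54.7]
orientation: [-0.0, 3.14, 0.002]
ft_force: [0.3, 0.4, 0.3]
width: 31.3
grasp_force: 0.0
```

servo_tool(deltas=[[[0,0,0],[0,0,0]],[[0,0,0],[0,0,0]],[[0,0,0],[0,0,0]]])

```text
t: 22.62
ee_pos: [393.7, 331.3, 54.4]
orientation: [-0.0, 3.141, 0.001]
ft_force: [-0.2, -0.3, 7.4]
width: 27.3
grasp_force: 30.0
```

servo_tool(deltas=[[[0,0,-20],[0,0,0]],[[0,0,-50],[0,0,0]],[[0,0,-85],[0,0,0]],[[0,0,-120],[0,0,0]],[[0,0,-145],[0,0,0]]])

```text
t: 23.03
ee_pos: [393.5, 331.2, 201.3]
orientation: [-0.0, 3.14, 0.002]
ft_force: [0.8, -0.5, -1.2]
width: 27.3
grasp_force: 30.0
```

servo_tool(deltas=[[[0,-25,0],[0,0,0]],[[0,-60,0],[0,0,0]],[[0,-95,0],[0,0,0]],[[0,-130,0],[0,0,0]],[[0,-165,0],[0,0,0]]])

```text
t: 23.45
ee_pos: [392.6, 164.5, 198.6]
orientation: [0.002, -3.141, 0.0]
ft_force: [0.6, -1.1, -1.5]
width: 27.7
grasp_force: 30.0
```

servo_tool(deltas=[[[0,-35,0],[0,0,0]],[[0,-70,0],[0,0,0]],[[-4,-105,0],[0,0,0]],[[-8,-140,0],[0,0,0]],[[-12,-175,0],[0,0,0]]])

```text
t: 23.87
ee_pos: [404.8, -10.7, 198.7]
orientation: [0.001, -3.142, 0.0]
ft_force: [1.2, -0.0, -1.7]
width: 27.5
grasp_force: 30.0
```

servo_tool(deltas=[[[0,-35,0],[0,0,0]],[[0,-70,0],[0,0,0]],[[0,-105,0],[0,0,0]],[[0,-140,0],[0,0,0]],[[0,-160,0],[0,0,0]]])

```text
t: 24.28
ee_pos: [405.1, -171.9, 198.7]
orientation: [0.002, 3.141, -0.001]
ft_force: [0.2, 0.6, -0.0]
width: 27.5
grasp_force: 30.0
```

servo_tool(deltas=[[[0,0,20],[0,0,0]],[[0,0,50],[0,0,0]],[[0,0,80],[0,0,0]],[[0,0,95],[0,0,0]],[[0,0,95],[0,0,0]]])

```text
t: 24.7
ee_pos: [402.8, -168.1, 100.8]
orientation: [-0.0, -3.136, -0.004]
ft_force: [-0.8, 0.5, -1.5]
width: 27.7
grasp_force: 30.0
```

servo_tool(deltas=[[[0,0,0],[0,0,0]],[[0,0,0],[0,0,0]],[[0,0,0],[0,0,0]]])

```text
t: 24.95
ee_pos: [406.3, -169.4, 104.9]
orientation: [-0.001, 3.139, -0.001]
ft_force: [0.4, 0.5, -2.4]
width: 27.7
grasp_force: 30.0
```

servo_tool(deltas=[[[0,0,12],[0,0,0]],[[0,0,24],[0,0,0]],[[0,0,34],[0,0,0]],[[0,0,40],[0,0,0]],[[0,0,40],[0,0,0]]])

```text
t: 25.37
ee_pos: [405.5, -169.4, 63.4]
orientation: [-0.001, 3.141, -0.001]
ft_force: [-1.6, -5.0, -4.4]
width: 27.3
grasp_force: 30.0
```

servo_tool(deltas=[[[0,0,3],[0,0,0]],[[0,0,6],[0,0,0]],[[0,0,8],[0,0,0]],[[0,0,8],[0,0,0]]])

```text
t: 25.7
ee_pos: [405.7, -169.5, 56.1]
orientation: [-0.001, 3.141, -0.001]
ft_force: [-0.9, -6.0, -3.0]
width: 27.7
grasp_force: 30.0
```

servo_tool(deltas=[[[0,0,0],[0,0,0]],[[0,0,0],[0,0,0]],[[0,0,0],[0,0,0]],[[0,0,0],[0,0,0]],[[0,0,0],[0,0,0]]], grip=-0.4)

```text
t: 26.12
ee_pos: [405.5, -169.0, 55.8]
orientation: [-0.0, 3.141, -0.0]
ft_force: [0.3, -0.1, -0.3]
width: 57.5
grasp_force: 0.0
```

servo_tool(deltas=[[[0,0,-35],[0,0,0]],[[0,0,-70],[0,0,0]],[[0,0,-110],[0,0,0]],[[0,0,-150],[0,0,0]],[[0,0,-180],[0,0,0]]])

```text
t: 26.53
ee_pos: [405.8, -169.1, 238.8]
orientation: [-0.0, 3.139, -0.001]
ft_force: [0.7, -0.2, 0.1]
width: 61.8
grasp_force: 0.0
```

servo_tool(deltas=[[[0,150,0],[0,0,0]],[[0,150,0],[0,0,0]],[[0,150,0],[0,0,0]],[[0,150,0],[0,0,0]],[[0,150,0],[0,0,0]]])

```text
t: 26.95
ee_pos: [404.7, -15.6, 235.8]
orientation: [-0.006, 3.141, 0.002]
ft_force: [-0.2, -0.5, 0.2]
width: 61.7
grasp_force: 0.0
```

servo_tool(deltas=[[[0,0,0],[0,0,0]],[[0,0,0],[0,0,0]],[[0,0,0],[0,0,0]]])

```text
t: 27.2
ee_pos: [405.4, -19.8, 235.6]
orientation: [-0.001, -3.142, 0.0]
ft_force: [0.5, 0.6, 0.9]
width: 61.4
grasp_force: 0.0
```

```bash
python3 - <<'E'
from h import *
for q in((677,60),(405,-169),(694,-97),(386,202)):
    print(q,pack("top",*q),pack("side",*q))
p=get_image("side"); cv2.imwrite("pics/end.png",p["frame"])
p=get_image("top"); cv2.imwrite("pics/endt.png",cv2.resize(p["frame"][120:330,140:430],None,fx=2.5,fy=2.5))
E
```

```text
(677, 60) ('top', 166, 'ztop', np.float64(108.2), 'mid', array([677.2,  61.5]), array([24., 22.])) ('side', 'none')
(405, -169) ('top', 'none') ('side', 191, 'ztop', np.float64(103.8), 'mid', array([ 406.7, -165.9]), array([27., 23.]))
(694, -97) ('top', 166, 'ztop', np.float64(108.5), 'mid', array([692.3, -95.2]), array([23., 23.])) ('side', 152, 'ztop', np.float64(103.6), 'mid', array([691.7, -94.2]), array([26., 22.]))
(386, 202) ('top', 144, 'ztop', np.float64(108.4), 'mid', array([386.1, 202.1]), array([23., 26.])) ('side', 375, 'ztop', np.float64(104.6), 'mid', array([386.3, 204.4]), array([25., 26.]))
```

View pics/end.png

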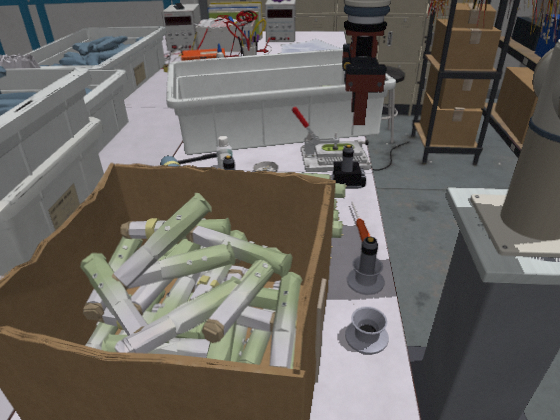

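View pics/endt.png

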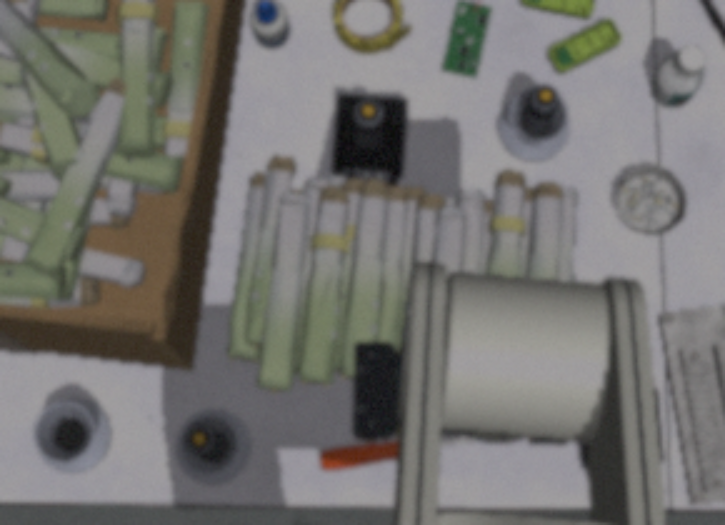

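The pictures show all four packs upright and fully down. They are in both chargers (crop (368,130), side (347,160)), the far stand (540,110) and the near stand (205,440). The left stand (70,430) is empty and the gripper is clear of everything.

```bash
python3 -c "
from workcell import close_job; print(close_job())"
```

```text
the job is handed in; nothing more can be done
None
```

I handed in the job after about 27 s of robot time: both flat packs are in the chargers and both charged packs are in stands, and in the final pictures all four were upright and fully down; no verdict came back.

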